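# Press the touch-latch door of the pastry cabinet and swing it open

## Robot

A 6-joint arm with a two-finger parallel gripper is mounted at the origin on the work surface. World frame = base frame: x ahead of the robot, y to its left, z up, the work surface at z = 0. Lengths are in mm, angles in rad, forces in N, time in s.
With the tool pointing down it reaches from about 350 to 775 mm from the base axis. Payload 7.3 kg.
Tool frame: the origin (TCP) lies midway between the tips of the shut fingers; the grasp point (between the pads) lies 19 mm behind it; z points along the fingers, y is the line along which they close (so a half turn about z gives the same grasp; the last joint's range is limited). The gripper opens to 92 mm and grips with 3 to 60 N. Pads are 19 mm wide; open, the fingers measure 130 mm over their backs; the gripper's body (75 mm by 190 mm) begins 47 mm behind the grasp point.
Start: joints at [1.075, 0.342, 1.524, -0, 1.275, -0.146], TCP at [179.909, 493.232, 226.741] pointing down, gripper open.
Joint ranges: [-2.53, 2.53], [-0.77, 2.02], [0.04, 2.7], [-1, 4.14], [0.28, 2.66], [-3.11, 3.11]. Speed limits (rad/s): [2.57, 2.57, 3.14, 3.14, 3.14, 3.14].

## Interface

Orientations are given as [roll, pitch, yaw] about the fixed x, y, z axes, in that order (R = Rz(yaw) Ry(pitch) Rx(roll)).
In Python, from bench import state, grab_frame, camera_model, close_job gives the robot as it stands.
- The arm moves only by the tool play_rows, never from a script. Its argument "series" is a list of rows, each a list of 6 numbers: the shift along the tool's x, y, z in m, then the turn, a rotation vector about the tool's x, y, z in rad. In form: [[dx, dy, dz, ax, ay, az], ...]. A call has 1 to 8 rows; each row is the pose to reach, as a shift and turn from the pose commanded when the call began, along the tool's axes at that moment; what a row does not reach only later rows make up. A row lasts 1/12 s, in which the tool goes at most 41.7 mm and 7.16 degrees, less where a joint would pass 70% of its speed; a pose out of reach is approached as far as the arm can. A call with a gripper value outside its range is refused whole. "fingers" is the opening, from -1 (shut) to 1 (fully open), set as the call begins (left out, the last holds). The fingers move at their own pace and stop on an object; "squeeze" is the grip in N (left out, the last holds). Time passes only in rows, so rows that repeat a pose let the fingers close. It gives the time, the measured TCP pose, the force, the opening and the grip force at its end, in the units of the state.
- state(): the state, without advancing time (a new reading comes with each control period).
- grab_frame(name): name is "scene" or "side" or "wrist"; returns the picture (480x640x3 uint8, red, green, blue); there is no depth.
- camera_model(name): a dict with "camera_matrix" (3x3 intrinsics, pixels), "extrinsics" (4x4, takes a point from camera to world coordinates). Camera axes: x right, y up, looking along -z (the intrinsics and any distortion apply to the point x, -y, -z); pixel columns grow to the right and rows downward; lengths in mm; the calibration is good to about 2 mm. A picture is of the moment at which its call begins: read the wrist's pose just before it. camera_model takes no time and is no camera call; for the wrist camera it gives the pose at the moment of the call.
- close_job(): hands the job in; it is judged then, once.
The state is a dict: "time_s": time; "joints": joint angles; "qvel": joint speeds; "tau": joint torques, N m; "eef_pos": TCP position; "eef_rot": TCP orientation; "force": force on the tool from outside, world axes, zero at the start; "moment": the same for the moment, N m; "width": finger opening in mm; "grip_force": force on a finger pad.
Only numpy, scipy, OpenCV 4.12 (cv2) and the standard library are available. Lean on these libraries where they do the work, as an engineer would, in place of code of your own. Each camera call takes 0.05 s, during which the arm holds its last target. There are 200 camera calls.

## Task

Open the little green-fronted bread cabinet on the bakery counter without gripping anything: press its closed door inward at the brass spot until the touch latch lets go, then draw back so that the spring pushes the door ajar by itself. Then reach behind the ajar door with a fingertip and push it wide open, about square to the cabinet's front, and leave it standing there. Do not pinch the door, and leave the jam jar, the mug and the cake box standing where they are.

Things in the scene. Friction and masses are not known exactly. Their poses are not given: they have to be found in the camera images.
- cabinet: Light wooden cabinet fixed on the counter, 200 mm deep (x), 240 wide (y), 170 high, open-fronted behind its door, top bare. Origin: centre of its underside. Its -x axis points out of the front (door side), +y to the hinge side, z up. Yaw +80 to +112 deg: the door faces roughly world -y, the hinge is at the end nearer the robot.
- door (a joint): Door angle, rad: 0 closed and latched, positive swinging out (clockwise from above) up to 1.65, negative pressed in, to -0.055 at most. Door 224 wide, 162 high, 16 mm thick, top edge 166 mm above the counter, about 0.45 kg. Past the spring's reach (about 0.5) the hinge is lightly stiff (about 1 N at the free edge at slow speed) and the door stays where it is left.
- catch (a joint): Hidden sliding touch catch inside the cabinet, m: 0 = hooked over the door's striker. Pressing the door fully in (about 10 mm at the brass spot, where it takes some 4 to 6 N) slides it about 10 mm aside and frees the door for good: it stays out and never hooks again. Pulling does not free it.
- plunger (a joint): Spring plunger inside the cabinet that pushes the freed door ajar, m: 0 with the door closed, 0.026 fully out, where the door stands at about 0.5 rad. The door follows the retreating fingers, pushing with 2 to 3 N at the brass spot: draw back 130 mm or more to leave it room.
- press_spot (a point): Centre of the brass disc (24 mm across) on the door's front face, 190 mm from the hinge axis, 32 mm below the door's top edge, 134 mm above the counter. A 20 mm wide brass strip runs from it up and over the top edge, so it shows from above. Moves with the door.
- hinge_top (a point): Upper end of the upright hinge axis, at mid-thickness of the door's hinge-side edge, 166 mm above the counter; in the cabinet's frame x = -123, y = +112 mm. From it the closed door runs to y = -112 mm, its front at x = -131, its back at x = -115, 15 mm clear of the carcass. Does not move.
- free_edge_top (a point): Upper end of the door's free edge, middle of its thickness, 224 mm from the hinge axis, 166 mm above the counter. Moves with the door.
- door_front: Green outer half of the door (8 mm thick), the side that is pressed. Origin at its lower hinge-side corner, mid-thickness. Closed, its axes are the cabinet's: -x outwards, the panel extends along -y. Turns with the door.
- door_back: Wooden inner half of the door (8 mm thick), the side pushed to swing it wide. Origin at its lower hinge-side corner, mid-thickness; axes as door_front, +x the inner side. A steel striker stands 36 mm out of its inner face, 175 mm from the hinge, 73 to 105 mm above the counter: keep the fingertips above it.
- jam_jar: Bystander: loose red jam jar, 64 mm across, 110 mm high. Origin: centre of its underside. Leave alone.
- mug: Bystander: loose blue mug, 76 mm across plus a handle, 90 mm high. Origin: centre of its underside. Leave alone.
- cake_box: Bystander: loose small cardboard cake box, 80 x 70 x 60 mm high. Origin: centre of its underside. Leave alone.

How it is judged (in metres and radians):
On the way, in this order (a step that is already met when the one before it is completed fails the run):
1. the closed door is pressed inward by the fingers on its front (value of joint door below -0.015 rad and contact force between the fingers and door_front above 0.5 N).
2. the fingers have drawn back and the spring alone has pushed the door ajar (value of joint door between 0.2 and 0.9 rad and contact force between the fingers and door_front below 0.2 N and contact force between the fingers and door_back below 0.2 N), for 0.2 s.
3. the door is pushed from behind with the fingers (value of joint door above 0.6 rad and contact force between the fingers and door_back above 0.2 N).
At the end, for the whole second after the job is handed in: The door stands open at 1.2 rad (69 degrees) or more and at rest; jam jar, mug and cake box stand upright within 25 mm of where they were (value of joint door above 1.2 rad and velocity of joint door between -0.1 and 0.1 rad/s and distance of each of jam_jar, mug, cake_box from where it was at the start of the episode below 0.025 m and angle between each of jam_jar, mug, cake_box's own z axis and vertical below 0.2 rad); the robot touches nothing.
It fails at once if the door was pinched: fingers on its front and its back at once (contact force between the fingers and door_front above 1 N and contact force between the fingers and door_back above 1 N).
It fails at once if the jam jar was moved, lifted or tipped (distance of jam_jar from where it was at the start of the episode above 0.025 m or angle between jam_jar's own z axis and vertical above 0.35 rad).
It fails at once if the mug was moved, lifted or tipped (distance of mug from where it was at the start of the episode above 0.025 m or angle between mug's own z axis and vertical above 0.35 rad).
It fails at once if the cake box was moved, lifted or tipped (distance of cake_box from where it was at the start of the episode above 0.025 m or angle between cake_box's own z axis and vertical above 0.35 rad).
It also fails if it takes over 58 s, if anything falls off the work surface, if the arm or the gripper's body presses on something with over 40 N, if the wrist force passes 120 N, or if a joint passes its speed limit or range.

## Working session

There is one attempt and no reset: what is moved stays moved. The work goes in short steps, Python scripts to look and compute and a tool call to move; the robot and the scene stay as the last step left them, time stands still between calls to the robot, and variables do not carry over. Pictures are saved under pics/ and viewed, at most 10 in all, crops included, and the job is handed in when it is done.

Besides the shell and the picture viewer there is one more tool, called after ">>>" as name([rows], argument=value, ...), one row to a line, values as JSON. play_rows: Moves the arm, as the interface text tells. Its arguments: {"type":"object","properties":{"series":{"type":"array"},"fingers":{"type":"number"},"squeeze":{"type":"number"}},"required":["series"]}

```bash
ls; mkdir -p pics
python3 - <<'E'
from bench import *
import cv2,numpy as np
print(state())
for n in ("scene","side"):
    cv2.imwrite(f"pics/{n}0.png",grab_frame(n)[:,:,::-1])
    m=camera_model(n);print(n,{k:np.round(v,3).tolist() if not isinstance(v,str) else v for k,v in m.items()})
E
```

```text
pics
{'time_s': 0.0, 'joints': array([ 1.07500554e+00,  3.42700080e-01,  1.52501099e+00,  5.79654130e-07,
        1.27537260e+00, -1.45994802e-01]), 'qvel': array([-0.00030174,  0.0006763 ,  0.00055952, -0.00036082, -0.00082787,
        0.00045143]), 'tau': array([-1.30177123e-03, -4.31227720e+01, -2.44212806e+01,  7.16271345e-02,
        5.60293312e-02, -1.40899874e-04]), 'eef_pos': array([179.70638812, 492.86342462, 226.05880612]), 'eef_rot': array([-3.14011757e+00, -2.17457724e-04,  2.79179634e+00]), 'force': array([0.5113233 , 0.12310162, 0.91635948]), 'moment': array([-0.01902814,  0.02043322,  0.04380967]), 'grip_force': 0.0, 'width': 91.90641771522323}
scene {'camera_matrix': [[479.693, 0.0, 330.921], [0.0, 479.693, 234.764], [0.0, 0.0, 1.0]], 'extrinsics': [[0.151, -0.552, 0.82, 1355.563], [0.988, 0.093, -0.12, -96.64], [-0.01, 0.828, 0.56, 646.59], [0.0, 0.0, 0.0, 1.0]]}
side {'camera_matrix': [[456.472, 0.0, 324.756], [0.0, 456.472, 242.037], [0.0, 0.0, 1.0]], 'extrinsics': [[0.99, 0.08, -0.119, 497.299], [-0.143, 0.507, -0.85, -742.641], [-0.008, 0.858, 0.513, 588.219], [0.0, 0.0, 0.0, 1.0]]}
```

View pics/scene0.png

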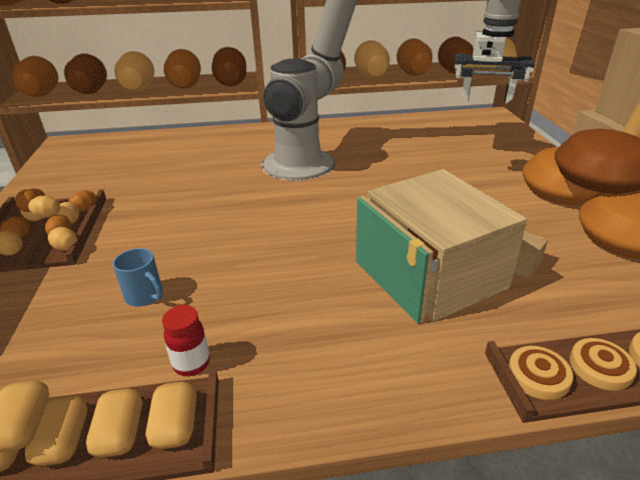

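View pics/side0.png

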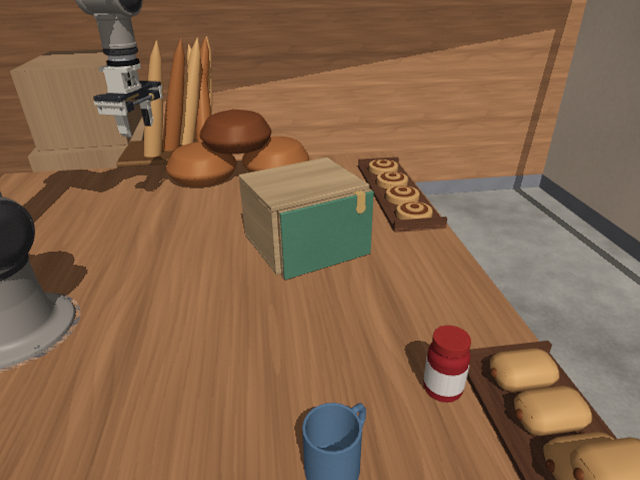

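The scene view shows the cabinet with its green door (top edge from about (358,200) to (430,258)), with the brass tab at (413,250). The mug is at (138,278), the jar at (187,342), and the cake box is behind the cabinet at (537,250). The side view shows the brass at (361,205) and the door corners at about (280,208), (283,273) and (371,252). I'll enlarge both for accurate corners.

Run:
```python
import cv2,numpy as np
a=cv2.imread("pics/scene0.png")[165:325,345:555]; b=cv2.imread("pics/side0.png")[150:285,230:385]
a=cv2.resize(a,None,fx=3.75,fy=3.75,interpolation=cv2.INTER_CUBIC); b=cv2.resize(b,None,fx=4,fy=4,interpolation=cv2.INTER_CUBIC)
cv2.imwrite("pics/ca.png",a);cv2.imwrite("pics/cb.png",b)
```

```text
(no output)
```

View pics/ca.png

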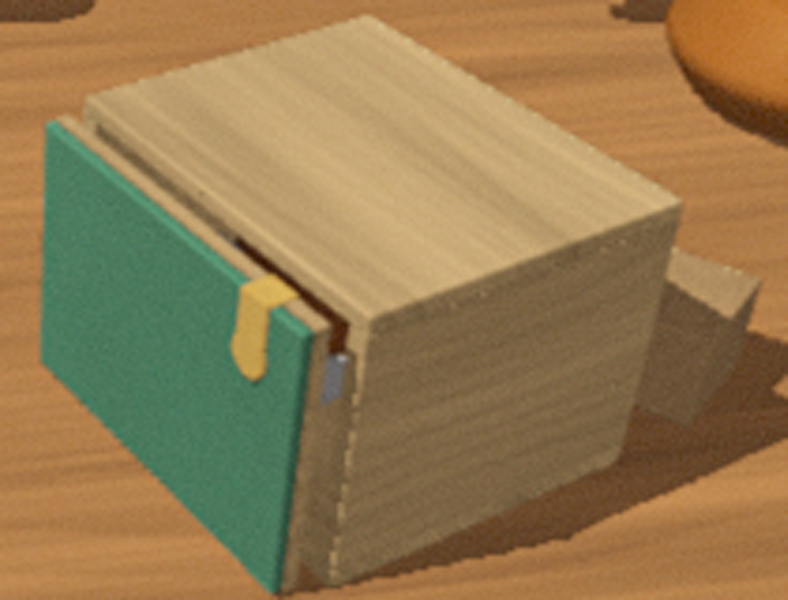

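View pics/cb.png

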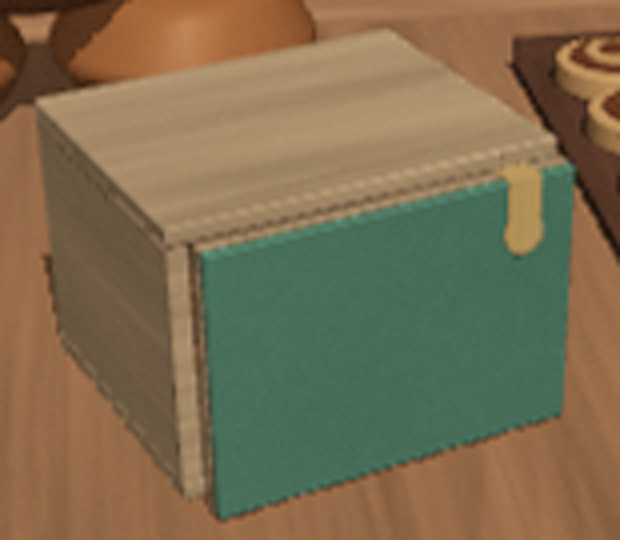

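The crops give these corners. In the scene crop the door front is at (46,122), (313,338), (278,593) and (41,362), and the brass disc is at (252,360). In the side crop the door front is at (203,255), (573,167), (562,413) and (222,519), and the disc is at (523,237). Next I fit the cabinet pose.

```bash
cat > h.py <<'E'
import numpy as np
from scipy.optimize import least_squares
from scipy.spatial.transform import Rotation as R
from bench import *
def proj(m,P):
    E=m["extrinsics"];p=(np.asarray(P)-E[:3,3])@E[:3,:3]
    q=(p*[1,-1,-1])@m["camera_matrix"].T
    return q[:,:2]/q[:,2:]
def ray(m,uv,z):
    E=m["extrinsics"];d=np.linalg.inv(m["camera_matrix"])@[*uv,1]
    d=E[:3,:3]@(d*[1,-1,-1]); o=E[:3,3]; return o+d*(z-o[2])/d[2]
E
python3 - <<'E'
from h import *
P=np.array([[-131,112,166],[-131,-112,166],[-131,-112,4],[-131,112,4],[-100,120,170],[100,120,170],[100,-120,170],[-100,-120,170],[-131,-78,134]],float)
a=np.array([[46,122],[313,338],[278,593],[41,362],[88,97],[368,14],[681,205],[370,320],[252,364]])/3.75+[345,165]
b=np.array([[203,255],[573,167],[562,413],[222,519],[165,238],[38,101],[390,28],[556,143],[523,234]])/4+[230,150]
S,D=camera_model("scene"),camera_model("side")
def W(x,P=P): c,s=np.cos(x[2]),np.sin(x[2]); return P@np.array([[c,-s,0],[s,c,0],[0,0,1]]).T+[x[0],x[1],0]
f=lambda x:np.r_[(proj(S,W(x))-a).ravel(),(proj(D,W(x))-b).ravel()]
r=least_squares(f,[500,100,1.6],loss="soft_l1");print(r.x,np.degrees(r.x[2]),np.round(f(r.x),1))
x=r.x;np.save("cab.npy",x)
for n,p in dict(press=[-131,-78,134],hinge=[-123,112,166],free=[-123,-112,166]).items():print(n,W(x,np.array([p],float))[0].round(1))
print("jar",ray(S,(189,365),0),ray(D,(445,388),0),"mug",ray(S,(141,297),0),ray(D,(333,480),0),"box corner top",ray(S,(345+757/3.75,165+283/3.75),60))
st=state();print("toolR\n",R.from_euler("xyz",st["eef_rot"]).as_matrix().round(3))
E
```

```text
[584.60501731 240.14381686  71.03902635] 4070.236390611865 [-0.4 -0.8 -2.  -1.5 -1.5  0.3 -0.5 -0.9 -0.7 -1.2  0.6 -0.8  1.7 -2.1
  0.5 -1.5  0.3 -3.7  0.8  0.5  1.3 -0.4  0.9  0.1  0.3  0.2  0.5 -2.2
 -0.4 -0.7 -0.  -0.1  1.  -1.8  0.3 -0.8]
press [703.1 144.2 134. ]
hinge [522.1  86.  166. ]
free [732.2 163.5 166. ]
jar [ 764.60358774 -260.57866489    0.        ] [ 760.73809143 -258.17881384    0.        ] mug [ 568.01143871 -373.38818245    0.        ] [ 555.24312804 -385.4478608     0.        ] box corner top [594.72397474 478.55056563  60.        ]
toolR
 [[-0.939  0.343 -0.001]
 [ 0.343  0.939 -0.001]
 [ 0.    -0.001 -1.   ]]
```

```bash
cat > go.py <<'E'
import sys
from h import *
# targets: x,y,z,yawdeg ... ; prints row deltas from current pose
s=state();R0=R.from_euler("xyz",s["eef_rot"]);p=s["eef_pos"]
print("t",round(s["time_s"],2),"p",p.round(1),"yaw",np.degrees(s["eef_rot"]).round(1),"F",s["force"].round(1),"w",round(s["width"],1),"j",s["joints"].round(2))
for a in sys.argv[1:]:
    x,y,z,w=map(float,a.split(","))
    d=R0.inv().apply(np.array([x,y,z])-p)/1000
    v=(R0.inv()*R.from_euler("xyz",[np.pi,0,np.radians(w)])).as_rotvec()
    print(a,"->",[float(q) for q in np.r_[d.round(4),v.round(3)]])
E
python3 go.py 735,60,227,110.2
```

```text
t 0.1 p [179.7 492.9 226.1] yaw [-179.9   -0.   160. ] F [ 0.  -0.  -1.1] w 92.0 j [ 1.07  0.34  1.52 -0.    1.28 -0.15]
735,60,227,110.2 -> [-0.67, -0.2163, -0.0007, -0.001, 0.0, 0.868]
```

>>> play_rows([
  [-0.67,-0.216,0,0,0,0.868],
  [-0.67,-0.216,0,0,0,0.868],
  [-0.67,-0.216,0,0,0,0.868],
  [-0.67,-0.216,0,0,0,0.868],
  [-0.67,-0.216,0,0,0,0.868],
  [-0.67,-0.216,0,0,0,0.868],
  [-0.67,-0.216,0,0,0,0.868],
  [-0.67,-0.216,0,0,0,0.868],
], fingers=-1)

```text
time_s: 0.77
eef_pos: [444.1, 286.7, 226.5]
eef_rot: [-3.141, -0.0, 1.917]
force: [0.3, 0.6, -0.1]
width: 42.8
grip_force: 0.0
```

```bash
python3 go.py 735,60,227,110.2
```

```text
t 0.77 p [444.1 286.7 226.5] yaw [-180.    -0.   109.8] F [ 0.3  0.6 -0.1] w 42.8 j [0.43 0.35 1.51 0.   1.28 0.08]
735,60,227,110.2 -> [-0.3121, 0.1966, -0.0006, -0.0, -0.0, -0.006]
```

>>> play_rows([
  [-0.312,0.197,0,0,0,0],
  [-0.312,0.197,0,0,0,0],
  [-0.312,0.197,0,0,0,0],
  [-0.312,0.197,0,0,0,0],
  [-0.312,0.197,0,0,0,0],
  [-0.312,0.197,0,0,0,0],
  [-0.312,0.197,0,0,0,0],
  [-0.312,0.197,0,0,0,0],
])

```text
time_s: 1.43
eef_pos: [708.4, 83.9, 226.2]
eef_rot: [-3.141, -0.0, 1.924]
force: [0.7, 0.1, -0.3]
width: 0.4
grip_force: 0.0
```

```bash
python3 go.py 735,60,227,110.2 724,82,126,110.2
```

```text
t 1.43 p [708.4  83.9 226.2] yaw [-180.    -0.   110.2] F [ 0.7  0.1 -0.3] w 0.4 j [ 0.01  0.72  0.89  0.    1.53 -0.34]
735,60,227,110.2 -> [-0.0316, 0.0167, -0.0009, -0.001, -0.0, 0.0]
724,82,126,110.2 -> [-0.0072, 0.0141, 0.1001, -0.001, -0.0, 0.0]
```

>>> play_rows([
  [-0.02,0.015,0,0,0,0],
  [-0.01,0.015,0.04,0,0,0],
  [-0.008,0.014,0.08,0,0,0],
  [-0.008,0.014,0.1,0,0,0],
  [-0.008,0.014,0.1,0,0,0],
  [-0.008,0.014,0.1,0,0,0],
])

```text
time_s: 1.93
eef_pos: [722.6, 82.8, 125.5]
eef_rot: [-3.139, -0.001, 1.924]
force: [0.6, 0.9, 1.0]
width: 0.3
grip_force: 0.0
```

```bash
python3 go.py 706.5,134.7,126,110.2
python3 - <<'E'
from bench import *
import cv2
cv2.imwrite("pics/s1.png",grab_frame("side")[60:300,150:470,::-1].repeat(2,0).repeat(2,1))
E
```

```text
t 1.93 p [722.6  82.8 125.5] yaw [-1.798e+02 -1.000e-01  1.102e+02] F [0.6 0.9 1. ] w 0.3 j [ 0.01  0.8   0.99  0.    1.35 -0.34]
706.5,134.7,126,110.2 -> [0.0543, 0.0028, -0.0005, -0.003, -0.001, 0.0]
```

View pics/s1.png

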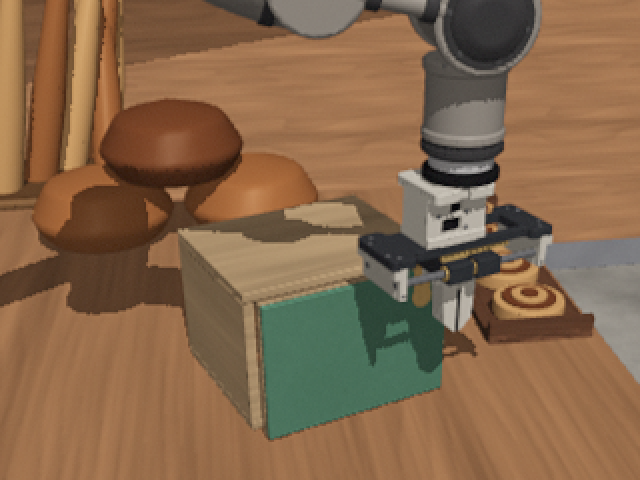

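The shut fingers stand in front of the door's free end, level with the brass (disc near (423,290), finger at (455,300)), and everything else is clear. I'll advance toward the door.

>>> play_rows([
  [0.02,0.003,0,0,0,0],
  [0.036,0.003,0,0,0,0],
  [0.045,0.003,0,0,0,0],
  [0.049,0.003,0,0,0,0],
  [0.053,0.003,0,0,0,0],
  [0.056,0.003,0,0,0,0],
  [0.058,0.003,0,0,0,0],
  [0.058,0.003,0,0,0,0],
])

```text
time_s: 2.65
eef_pos: [706.6, 137.7, 127.4]
eef_rot: [3.14, 0.001, 1.923]
force: [2.2, -4.0, 2.1]
width: 0.6
grip_force: 1.7
```

>>> play_rows([
  [0.002,0,0,0,0,0],
  [0.004,0,0,0,0,0],
  [0.006,0,0,0,0,0],
  [0.006,0,0,0,0,0],
])

```text
time_s: 2.98
eef_pos: [705.0, 141.3, 127.0]
eef_rot: [3.141, 0.004, 1.923]
force: [5.9, -10.4, 2.9]
width: 0.4
grip_force: 5.8
```

>>> play_rows([
  [0.002,0,0,0,0,0],
  [0.004,0,0,0,0,0],
  [0.005,0,0,0,0,0],
  [0.005,0,0,0,0,0],
])

```text
time_s: 3.32
eef_pos: [705.0, 141.5, 127.1]
eef_rot: [3.14, 0.01, 1.921]
force: [9.6, -24.0, 0.7]
width: 0.2
grip_force: 12.7
```

It has stalled against the stop at about 25 N, so the door is fully pressed. I'll draw back and keep the door's swing clear.

>>> play_rows([
  [-0.03,0,0,0,0,0],
  [-0.06,0,0,0,0,0],
  [-0.09,-0.005,0,0,0,0],
  [-0.12,-0.02,0,0,0,0],
  [-0.145,-0.03,0,0,0,0],
  [-0.165,-0.03,0,0,0,0],
  [-0.165,-0.03,0,0,0,0],
  [-0.165,-0.03,0,0,0,0],
])

```text
time_s: 3.98
eef_pos: [730.5, -16.9, 125.6]
eef_rot: [-3.14, -0.002, 1.922]
force: [-0.7, -0.1, 0.4]
width: 0.2
grip_force: 0.0
```

```bash
python3 go.py
python3 - <<'E'
from bench import *
import cv2
cv2.imwrite("pics/s2.png",grab_frame("side")[60:300,150:470,::-1].repeat(2,0).repeat(2,1))
E
```

```text
t 3.98 p [730.5 -16.9 125.6] yaw [-1.799e+02 -1.000e-01  1.101e+02] F [-0.7 -0.1  0.4] w 0.2 j [-0.13  0.81  0.98  0.    1.35 -0.48]
```

View pics/s2.png

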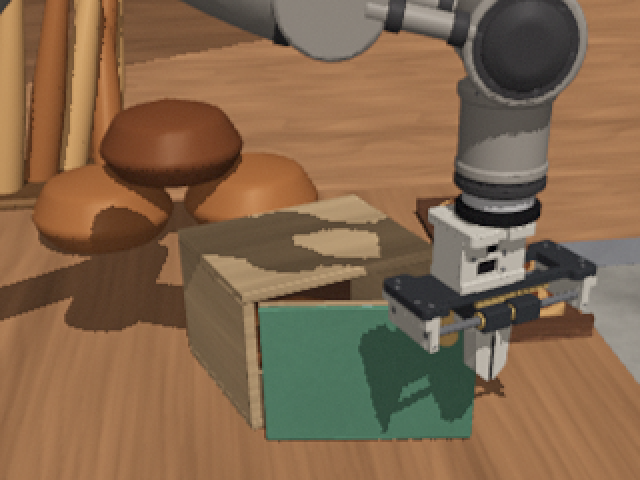

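The door has sprung ajar: its lower free corner is at crop (472,438), which is full-frame (386,279), and the fingers are clear of it. I'll work out the angle, then lift and go over.

```bash
python3 - <<'E'
from h import *
D=camera_model("side")
H=np.array([522.1,86.]);p=ray(D,(386,279),4)[:2];h=ray(D,(150+268/2,60+438/2),4)[:2]
for v in (p-H,p-h):print(p,h,np.hypot(*v),np.radians(20.24)-np.arctan2(v[1],v[0]))
E
python3 go.py 730,-17,200,110.2 717,108,200,82 717,108,124,82
```

```text
[742.47480727  48.01278935] [521.18845313  82.61029334] 223.62487305836325 0.523952633629362
[742.47480727  48.01278935] [521.18845313  82.61029334] 223.97463653264717 0.5083462739849633
t 4.03 p [730.5 -15.7 125.8] yaw [-1.799e+02 -1.000e-01  1.102e+02] F [-0.2 -0.6  0.4] w 0.3 j [-0.13  0.81  0.98  0.    1.35 -0.48]
730,-17,200,110.2 -> [-0.0009, -0.001, -0.0742, -0.001, -0.002, 0.0]
717,108,200,82 -> [0.1209, 0.03, -0.074, -0.002, -0.002, 0.492]
717,108,124,82 -> [0.1207, 0.0301, 0.002, -0.002, -0.002, 0.492]
```

>>> play_rows([
  [0,0,-0.03,0,0,0],
  [0,0,-0.06,0,0,0],
  [0,0,-0.075,0,0,0],
  [0,0,-0.075,0,0,0],
  [0,0,-0.075,0,0,0],
])

```text
time_s: 4.45
eef_pos: [731.1, -14.6, 202.3]
eef_rot: [3.14, -0.0, 1.926]
force: [0.4, -0.1, 0.0]
width: 0.6
grip_force: 0.0
```

>>> play_rows([
  [0.04,0.01,0,0,0,0.12],
  [0.08,0.02,0,0,0,0.24],
  [0.11,0.025,0,0,0,0.36],
  [0.122,0.032,0,0,0,0.49],
  [0.122,0.032,0,0,0,0.49],
  [0.122,0.032,0,0,0,0.49],
])

```text
time_s: 4.95
eef_pos: [717.9, 110.5, 199.5]
eef_rot: [-3.138, 0.001, 1.439]
force: [0.0, -1.0, -0.3]
width: 0.5
grip_force: 0.0
```

```bash
python3 go.py 714,108,124,82
python3 - <<'E'
from bench import *
import cv2
cv2.imwrite("pics/s3.png",grab_frame("scene")[60:320,320:600,::-1].repeat(2,0).repeat(2,1))
E
```

```text
t 4.95 p [717.9 110.5 199.5] yaw [-179.8    0.    82.4] F [ 0.  -1.  -0.3] w 0.5 j [ 0.05  0.76  0.88 -0.    1.5   0.18]
714,108,124,82 -> [-0.0029, -0.0033, 0.0755, -0.003, 0.001, 0.008]
```

View pics/s3.png

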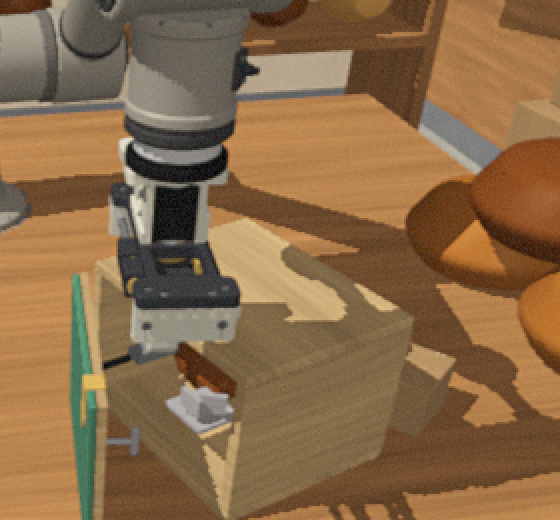

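Run:
```python
from h import *
q=proj(camera_model("scene"),np.array([[717.9,110.5,199.5],[717.9,110.5,124],[742,48,166.]]));print((q-[320,60])*2)
```

```text
[[157.70416394 348.19624368]
 [151.76140571 419.68288209]
 [ 88.93254805 405.16083962]]
```

The door is ajar at the left (brass at (93,382), striker at (130,440)). The tip at about (158,348) hangs over the open gap between the door and the carcass. I'll descend into it, staying above the striker.

>>> play_rows([
  [-0.003,-0.003,0.03,0,0,0],
  [-0.003,-0.003,0.06,0,0,0],
  [-0.003,-0.003,0.076,0,0,0],
  [-0.003,-0.003,0.076,0,0,0],
  [-0.003,-0.003,0.076,0,0,0],
])

```text
time_s: 5.42
eef_pos: [715.1, 104.9, 124.5]
eef_rot: [-3.139, 0.001, 1.434]
force: [0.1, 0.3, 0.2]
width: 0.4
grip_force: 0.0
```

```bash
cat > path.py <<'E'
from h import *
H=np.array([522.1,86.])
import sys,subprocess
r=float(sys.argv[1]);off=float(sys.argv[2])
T=[]
for th in map(float,sys.argv[3:]):
    a=np.radians(20.24)-th; d=np.array([np.cos(a),np.sin(a)]);n=np.array([-d[1],d[0]])
    p=H+r*d+off*n;T.append("%.1f,%.1f,124,%.1f"%(*p,np.degrees(a)+90))
subprocess.run(["python3","go.py",*T])
E
python3 path.py 180 18 0.5 0.6 0.7 0.8 0.9 1.0
```

```text
t 5.42 p [715.1 104.9 124.5] yaw [-179.8    0.    82.1] F [0.1 0.3 0.2] w 0.4 j [ 0.04  0.8   1.01 -0.    1.34  0.18]
702.8,77.5,124,81.6 -> [-0.0288, -0.0084, 0.0006, -0.003, 0.001, 0.01]
701.0,59.5,124,75.9 -> [-0.0469, -0.0077, 0.0006, -0.003, 0.001, 0.109]
697.5,41.8,124,70.1 -> [-0.0649, -0.0088, 0.0006, -0.003, 0.001, 0.21]
692.2,24.5,124,64.4 -> [-0.0827, -0.0117, 0.0006, -0.003, 0.001, 0.31]
685.2,7.8,124,58.7 -> [-0.1002, -0.0163, 0.0006, -0.003, 0.001, 0.409]
676.6,-8.1,124,52.9 -> [-0.1172, -0.0227, 0.0007, -0.003, 0.001, 0.51]
```

>>> play_rows([
  [-0.015,-0.008,0,0,0,0],
  [-0.029,-0.008,0,0,0,0.01],
  [-0.038,-0.008,0,0,0,0.06],
  [-0.047,-0.008,0,0,0,0.11],
  [-0.056,-0.008,0,0,0,0.16],
  [-0.065,-0.009,0,0,0,0.21],
  [-0.074,-0.01,0,0,0,0.26],
  [-0.083,-0.012,0,0,0,0.31],
])

```text
time_s: 6.08
eef_pos: [693.4, 24.1, 127.8]
eef_rot: [3.138, -0.001, 1.121]
force: [0.2, 1.0, -0.1]
width: 0.7
grip_force: 0.4
```

```bash
python3 path.py 180 18 0.8 0.9 1.0 1.1 1.2 1.3
```

```text
t 6.08 p [693.4  24.1 127.8] yaw [ 1.798e+02 -1.000e-01  6.420e+01] F [ 0.2  1.  -0.1] w 0.7 j [-0.08  0.73  1.13  0.    1.28  0.37]
692.2,24.5,124,64.4 -> [-0.0002, -0.0013, 0.0038, 0.003, -0.001, -0.003]
685.2,7.8,124,58.7 -> [-0.0182, -0.0004, 0.0038, 0.003, -0.002, 0.096]
676.6,-8.1,124,52.9 -> [-0.0363, -0.0012, 0.0037, 0.003, -0.002, 0.197]
666.4,-23.1,124,47.2 -> [-0.0542, -0.0038, 0.0037, 0.003, -0.002, 0.297]
654.8,-36.9,124,41.5 -> [-0.0717, -0.0083, 0.0037, 0.003, -0.002, 0.396]
641.9,-49.6,124,35.8 -> [-0.0888, -0.0144, 0.0036, 0.003, -0.002, 0.496]
```

>>> play_rows([
  [-0.009,0,0.002,0,0,0.05],
  [-0.018,0,0.002,0,0,0.1],
  [-0.027,-0.001,0.002,0,0,0.15],
  [-0.036,-0.001,0.002,0,0,0.2],
  [-0.045,-0.002,0.002,0,0,0.25],
  [-0.054,-0.004,0.002,0,0,0.3],
  [-0.063,-0.006,0.002,0,0,0.35],
  [-0.072,-0.008,0.002,0,0,0.4],
])

```text
time_s: 6.75
eef_pos: [654.8, -37.3, 125.7]
eef_rot: [3.139, -0.002, 0.721]
force: [0.1, 0.8, -0.5]
width: 0.4
grip_force: 0.4
```

```bash
python3 path.py 180 18 1.2 1.3 1.4 1.45 1.5
```

```text
t 6.75 p [654.8 -37.3 125.7] yaw [ 1.798e+02 -1.000e-01  4.130e+01] F [ 0.1  0.8 -0.5] w 0.4 j [-0.17  0.66  1.27  0.    1.21  0.68]
654.8,-36.9,124,41.5 -> [0.0003, -0.0003, 0.0017, 0.003, -0.002, -0.004]
641.9,-49.6,124,35.8 -> [-0.0178, 0.0007, 0.0017, 0.003, -0.002, 0.096]
627.8,-60.8,124,30.0 -> [-0.0358, -0.0001, 0.0016, 0.002, -0.003, 0.197]
620.3,-65.9,124,27.2 -> [-0.0448, -0.0013, 0.0016, 0.002, -0.003, 0.246]
612.6,-70.7,124,24.3 -> [-0.0537, -0.0027, 0.0016, 0.002, -0.003, 0.296]
```

>>> play_rows([
  [-0.009,0,0.001,0,0,0.05],
  [-0.018,0,0.001,0,0,0.1],
  [-0.027,0,0.001,0,0,0.15],
  [-0.036,0,0.001,0,0,0.2],
  [-0.043,-0.001,0.001,0,0,0.24],
  [-0.048,-0.002,0.001,0,0,0.265],
  [-0.051,-0.002,0.001,0,0,0.28],
  [-0.052,-0.002,0.001,0,0,0.285],
])

```text
time_s: 7.42
eef_pos: [614.0, -69.5, 123.7]
eef_rot: [3.141, -0.001, 0.438]
force: [1.4, 1.2, 0.0]
width: 0.6
grip_force: 0.1
```

>>> play_rows([
  [0.006,0,0,0,0,0],
  [0.015,0,0,0,0,0],
  [0.03,0,0,0,0,0],
  [0.03,0,-0.04,0,0,0],
  [0.03,0,-0.08,0,0,0],
  [0.03,0,-0.12,0,0,0],
  [0.03,0,-0.12,0,0,0],
])

```text
time_s: 8.0
eef_pos: [644.8, -55.9, 252.2]
eef_rot: [3.132, -0.013, 0.44]
force: [0.3, -0.1, 1.5]
width: 0.9
grip_force: 0.0
```

```bash
python3 go.py
python3 - <<'E'
from bench import *
import cv2
cv2.imwrite("pics/s4.png",grab_frame("side")[:,:,::-1])
E
```

```text
t 8.0 p [644.8 -55.9 252.2] yaw [179.5  -0.7  25.2] F [ 0.3 -0.1  1.5] w 0.9 j [-0.2   0.55  1.12  0.    1.46  0.93]
```

View pics/s4.png

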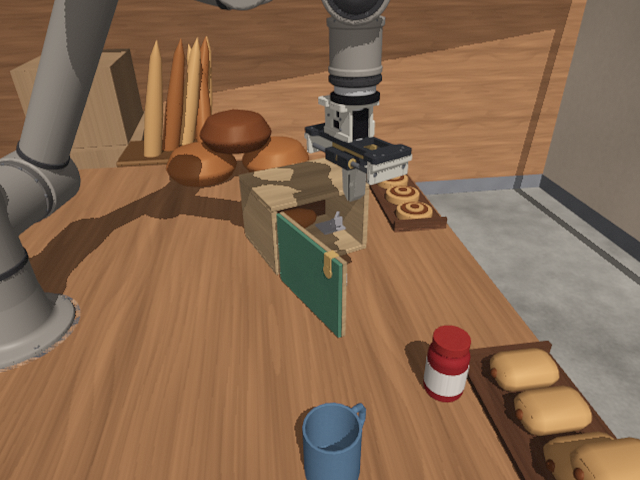

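The door stands wide open, with its lower free corner at (341,331). The jar and mug haven't moved, and the gripper is clear above. I'll check the angle and hand in if it holds.

Run:
```python
from h import *
p=ray(camera_model("side"),(341,331),4)[:2];v=p-[522.1,86.]
th=np.radians(20.24)-np.arctan2(v[1],v[0]);print(p,np.hypot(*v),th)
if th>1.35: print(close_job())
```

```text
[ 615.93807863 -102.07829736] 210.18808466888498 1.4612589851291566
the job is handed in; nothing more can be done
None
```

The job is handed in: I pressed the door until the latch let go, the spring pushed it ajar, and I pushed it from behind to about 1.46 rad (84°). It stays there with the gripper clear, and the jar and mug look unmoved; the cake box was out of view at the end.

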